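Hang two weights as a chain under a spring balance

TASK

Load the spring balance with both weights, one below the other: first hang the long weight by its upper eye on the balance's hook and let go of it. Then hook the short round weight over the bar of the long weight's stirrup and pull it down until the bar has snapped past the spring latch into the hook and the latch has closed under it, and let the chain hang freely. Never pull the balance beyond its 11 N full scale (38 mm of travel), and do not disturb the small things standing around.

Things in the scene. Friction and masses are not known exactly. Their poses are not given: they have to be found in the camera images.
- balance_hook (a point): Seat of the balance's hook (axis of a bar lying in it); moves with the balance. Axes: x toward the pillar (to the robot's right), z up. J of steel strip, 14 mm wide (y): back plate inner face x = +5 mm, up to 44 mm above the seat; front lip inner face x = -5, flaring to x = -14, top 18 mm above the seat; underside 6 mm below it. A bar goes in over the lip from -x, then down.
- balance (a joint): Travel of the balance's hook in m: 0 unloaded, grows downward under load, about 3.3 mm for each newton; 0.038 is the full scale that must never be passed.
- upper_grip (a point): Centre of the long weight's grip, bare aluminium, 18 (x) x 12 (y) x 44 mm (z), to be pinched along y. Weight about 0.25 kg +-20 %, same from front and back; yaw at first -1.3 to -0.7 rad. Starts upright in an aluminium rack block (70 x 100 x 56 mm high, at any side), its stirrup 54 mm deep in a slot 10 (x) x 56 mm (y): lift it straight up by more than 60 mm.
- upper_eye (a point): Middle of the axis of the long weight's top bar: 100 mm above upper_grip. 5 mm wire, along y, straight for 28 mm; the eye's opening under it is 35 mm wide (y) and 33 mm high. Axes as upper_grip.
- upper_bar (a point): Middle of the axis of the long weight's stirrup bar: 95.5 mm below upper_grip. 5 mm wire along y, rising 4.5 mm toward its ends. The stirrup's opening above it is 41 mm wide (y) and reaches 51 mm above this axis, up to the dark block. Axes as upper_grip.
- lower_grip (a point): Centre of the short weight's grip, bare aluminium, 18 (x) x 12 (y) x 44 mm (z), to be pinched along y. Weight about 0.30 kg +-20 %. It stands on a dark steel disc 54 mm across and 20 mm thick, underside 48 mm below this point; the latch hook is above the grip. Its x axis points ahead and to the right (yaw -1.4 to -0.6 rad).
- lower_seat (a point): Where a bar's axis lies when home in the short weight's hook: 80 mm above lower_grip. 6 mm wire bent in the x-z plane like a walking-stick handle: stem at x = -12 mm, top 8.5 mm above the seat, tip coming down at x = +12 to +17, ending 31 mm below the seat. Throat 18 mm wide, open below: it goes over a bar tip first from the -x side, then down. x points to the tip.
- latch (a joint): Spring latch (4 mm thick) across the hook's throat, hinged at the stem 22 mm below the seat: 0 closed; swings up (rad) as a bar is pressed into the throat from below, which passes its end near 0.9 rad; then it snaps shut. Pull needed: 5 to 7 N with the bar near the tip's side of the throat; from mid-throat toward the stem 9 N and more, which overloads the balance. The weight alone is too light.
- stand: Fixed stand, origin on the table straight below the balance's hook, whose unloaded seat is 362 mm above. A 25 mm pillar on a 60 mm foot stands 85 mm beside it (+x) and carries, by a rod, the balance: an upright aluminium tube 33 mm across from 420 mm up. Its x axis points to the robot's right (yaw -1.6 to -1.2 rad).
- upper_weight: The long weight, 200 mm; origin at its lowest point, 98 mm below upper_grip. Along z: wire stirrup in the y-z plane, dark steel block 20 x 66 x 18 mm (54 to 72 mm up), grip, wire eye in the y-z plane.
- lower_weight: The short weight; origin at the centre of its disc's underside.
- lens_tube: Bystander (fixed): black lens tube standing on end, 31 mm across, 26 mm high. Leave it.
- optic_box: Bystander: small optic box 40 x 40 x 20 mm. Leave it.
- vial: Bystander: glass vial with black cap, 22 mm across, 52 mm high. Leave it.
- screw_tin: Bystander (fixed): round tin 59 mm across, 23 mm high. Leave it.
Not all that is in view belongs to the job. Leave any red look-alike of the lower_weight alone.

How it is judged:
On the way, in this order (a step that is already met when the one before it is completed fails the run):
1. the long weight hangs by its eye on the balance's hook, let go of (distance between upper_eye and balance_hook below 0.01 m and angle between upper_grip's own z axis and vertical below 0.2 rad and contact force between upper_weight and stand above 0.8 N and contact force between the fingers and upper_weight below 0.05 N), for 0.3 s.
2. the stirrup bar is home in the short weight's hook with the latch closed under it, while the long weight hangs on the balance (distance between upper_eye and balance_hook below 0.01 m and angle between upper_grip's own z axis and vertical below 0.2 rad and contact force between upper_weight and stand above 0.8 N and distance between lower_seat and upper_bar below 0.01 m and value of joint latch below 0.2 rad), for 0.2 s.
At the end, for the whole second after the job is handed in: Long weight hanging by its eye within 10 mm of the balance hook's seat, tilt under 0.2 rad; its stirrup bar within 10 mm of the short weight's seat, latch under 0.2 rad; short weight carried by it, tilt under 0.25 rad, over 6 mm clear of the table, slower than 0.08 m/s (all of step 2 and contact force between lower_weight and upper_weight above 1 N and height (world z) of lower_weight above 0.006 m and angle between lower_grip's own z axis and vertical below 0.25 rad and linear speed of lower_weight below 0.08 m/s); the robot touches nothing.
It fails at once if the balance is pulled beyond its full scale (38 mm of travel) (value of joint balance above 0.038 m).
It fails at once if a bystander is moved by more than 30 mm (distance of any of optic_box, vial from where it was at the start of the episode above 0.03 m).
It also fails if it takes over 72 s, if anything falls off the work surface, if the arm or the gripper's body presses on something with over 40 N, if the wrist force passes 120 N, or if a joint passes its speed limit or range.

ROBOT

A 7-joint arm with a two-finger parallel gripper is mounted at the origin on a cart in front of the work surface, level with it; the furniture and walls round the work are solid. World frame = base frame: x ahead of the robot, y to its left, z up, the work surface at z = 0. Lengths are in m, angles in rad, forces in N, time in s.
With the tool pointing down it reaches from about 0.425 to 0.95 m from the base axis. Payload 16.7 kg.
Tool frame: the origin (TCP) lies at the very end of the fingers, on their centre line; the grasp point (between the pads) lies 19 mm behind it (ctrl.hold_point_z is the distance from the TCP to the grasp point, in m); z points along the fingers, y is the direction in which the jaws open and shut (so a half turn about z gives the same grasp; the last joint's range is limited). The gripper opens to 94 mm and grips with 3 to 60 N. Pads are 16 mm wide; open, the fingers measure 119 mm over their backs; the gripper's body (75 mm by 177 mm) begins 78 mm behind the grasp point.
Start: joints at [1.147, 0.426, 0.074, 1.606, -0.034, 1.111, -0.067], TCP at [0.183, -0.65, 0.205] pointing down, gripper open.
Joint ranges: [-2.85, 2.85], [-0.5, 2.14], [-1.23, 1.37], [0.21, 2.46], [-1.02, 4.16], [0.16, 2.05], [-2.73, 2.73]. Speed limits (rad/s): [1.89, 1.89, 2.39, 2.39, 3.01, 3.01, 3.01].

INTERFACE

Orientations are given as a 3x3 rotation matrix whose columns are the frame's x, y, z axes.
In Python, from rig import get_state, viewer, job_done, ctrl gives the robot as it stands.
- The arm moves only by the tool carry_out, never from a script. Its argument "plan" is a list that holds one entry, the list of rows, each a list of 7 numbers: the shift along the tool's x, y, z in units of 60 mm (1.0 is 60 mm), then the turn, a rotation vector about the tool's x, y, z in degrees, then the opening, from 0 (shut) to 1 (fully open). A call has 1 to 20 rows; each row shifts and turns the pose as measured when the row begins, along the tool's axes as they then stand; what a row does not reach is not made up. A row lasts 1/8 s, in which the tool goes at most 62.5 mm and 10.7 degrees, less where a joint would pass 70% of its speed; a pose out of reach is approached as far as the arm can. A call is refused whole if a number of a shift passes 1 or a number of a turn 10.7, either way. A call with a gripper value outside its range is refused whole. The fingers move at their own pace and stop on an object; "newtons" is the grip in N (left out, the last holds). Time passes only in rows, so rows that do not move let the fingers close. It gives the time, the measured TCP pose, the force and the opening at its end, in the units of the state.
- get_state(): the state, without advancing time (a new reading comes with each control period).
- viewer.capture(name): name is "side" or "top" or "wrist"; returns the picture (400x640x3 uint8, blue, green, red); there is no depth.
- viewer.camera_info(name): a dict with "vertical_fov" (degrees; the focal length in pixels is half the picture's height over the tangent of half this angle, whatever the lens; pixels are square), "cx", "cy" (the principal point, pixels), "xyz" and "orientation" of the camera in the world; the wrist camera has in their place "tool_from_camera" (4x4, takes a point from camera to tool coordinates, whose origin is the TCP and whose axes are the flange's). Camera axes: x right, y down, z forward; pixel columns grow to the right and rows downward; lengths in m; the calibration is good to about 2 mm. A picture is of the moment at which its call begins: read the wrist's pose just before it. camera_info takes no time and is no camera call.
- job_done(): hands the job in, once; it reports no verdict.
The state is a dict: "time": time; "joint_pos": joint angles; "qvel": joint speeds; "effort": joint torques, N m; "tool_pos": TCP position; "tcp_rot": TCP orientation; "contact_force": force on the tool from outside, world axes, zero at the start; "ft_torque": the same for the moment, N m; "gripper_width": finger opening in m.
Only numpy, scipy, OpenCV 4.12 (cv2) and the standard library are available. Lean on these libraries where they do the work, as an engineer would, in place of code of your own. Each camera call takes 0.05 s, during which the arm holds its last target. There are 200 camera calls.

## Working session

There is one attempt and no reset: what is moved stays moved. The work goes in short steps, Python scripts to look and compute and a tool call to move; the robot and the scene stay as the last step left them, time stands still between calls to the robot, and variables do not carry over. Pictures are saved under pics/ and viewed, about 8 in all and at most 12, crops included, and the job is handed in when it is done.

Besides the shell and the picture viewer there is one more tool, called after "Request:" by a JSON object that holds its "op" and its "data", one argument or row to a line. carry_out: Moves the arm, as the interface text tells. Its arguments: {"type":"object","properties":{"plan":{"type":"array","items":{"type":"array","items":{"type":"array","items":{"type":"number"}}}},"newtons":{"type":"number"}},"required":["plan"]}

```bash
ls; mkdir -p pics; python3 - <<'E'
from rig import get_state, viewer, ctrl
import cv2, numpy as np
s=get_state(); print(s)
a=viewer.capture("side"); b=viewer.capture("top"); c=viewer.capture("wrist")
for n,i in zip(("side0","top0","wrist0"),(a,b,c)): cv2.imwrite(f"pics/{n}.png",i)
for n in("side","top","wrist"): print(n,viewer.camera_info(n))
E
```

```text
pics
{'time': 0.0, 'joint_pos': array([ 1.1465216 ,  0.4267219 ,  0.07386385,  1.60663075, -0.03408818,
        1.11078285, -0.06710786]), 'qvel': array([-0.00076262,  0.00061983, -0.00080392,  0.00140379, -0.00031016,
        0.00054777,  0.00048919]), 'effort': array([ 1.04663952e-03, -9.35813355e+01,  3.66727732e+00, -4.54202843e+01,
       -4.87676903e-02,  2.00367544e-02,  7.08027505e-05]), 'tool_pos': array([ 0.18298352, -0.64926   ,  0.20477227]), 'tcp_rot': array([[ 9.62499018e-01,  2.71284788e-01, -4.53066275e-04],
       [ 2.71285144e-01, -9.62498275e-01,  1.20056641e-03],
       [-1.10380105e-04, -1.27845414e-03, -9.99999177e-01]]), 'contact_force': array([0.03180058, 0.64080958, 0.13540951]), 'ft_torque': array([ 0.01385935, -0.04832628, -0.02091011]), 'gripper_width': 0.09388868323474713}
side {'vertical_fov': 46.122210906084874, 'cx': 311.94832859894535, 'cy': 195.5035295760733, 'xyz': array([ 0.46941642, -0.67808532,  0.87231259]), 'orientation': array([[ 0.99816893, -0.04176724,  0.04375262],
       [-0.06045157, -0.66373562,  0.74552038],
       [-0.00209815, -0.74680019, -0.66504517]])}
top {'vertical_fov': 56.7395299148468, 'cx': 319.4447782766227, 'cy': 200.32659062100126, 'xyz': array([0.44683309, 0.07970901, 1.31152327]), 'orientation': array([[-0.02749808, -0.99770297,  0.06190839],
       [-0.99954815,  0.02669119, -0.01382324],
       [ 0.01213908, -0.06226053, -0.99798611]])}
wrist {'vertical_fov': 68.13858333152787, 'cx': 322.06070432187767, 'cy': 197.48853254131387, 'tool_from_camera': array([[ 1.00412743e-03, -9.58677010e-01, -2.84494961e-01,
         8.36515131e-02],
       [ 9.99999390e-01,  8.31863069e-04,  7.26335608e-04,
        -5.86859578e-04],
       [-4.59660397e-04, -2.84495517e-01,  9.58677260e-01,
        -1.79133819e-01],
       [ 0.00000000e+00,  0.00000000e+00,  0.00000000e+00,
         1.00000000e+00]])}
```

View pics/side0.png

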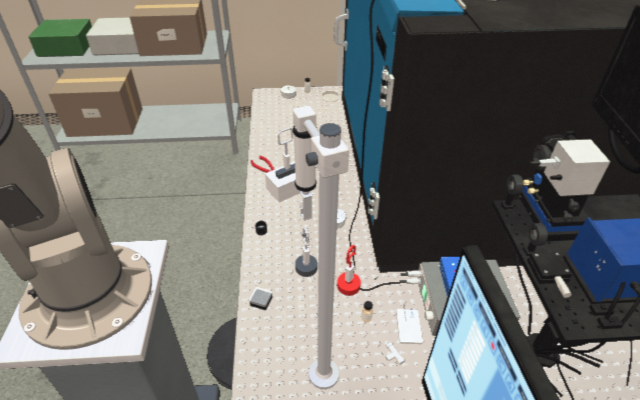

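View pics/top0.png

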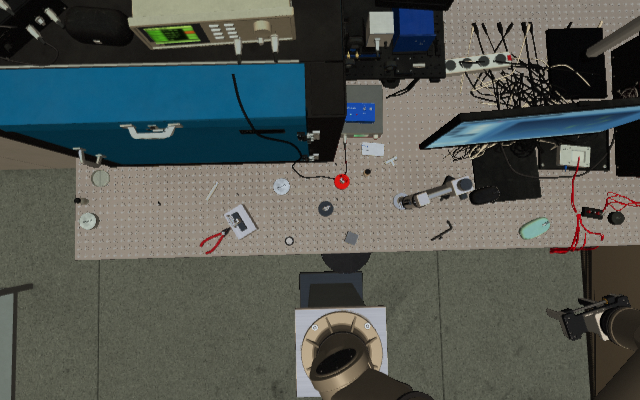

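Candidates seen so far: the short weight is the dark one at side (306,265) / top (326,208). The red look-alike is at side (349,284) / top (342,181). The long weight in its white rack is at side (285,170) / top (240,222). The stand foot is at side (323,373).

```bash
cat > h.py <<'E'
import numpy as np, cv2
from rig import get_state, viewer, ctrl
def cam(n,s=None):
    c=viewer.camera_info(n)
    if n=="wrist":
        s=s or get_state(); T=c["tool_from_camera"]; R=s["tcp_rot"]
        p=s["tool_pos"]+R@T[:3,3]; O=R@T[:3,:3]
    else: p=c["xyz"]; O=c["orientation"]
    return 200/np.tan(np.radians(c["vertical_fov"]/2)),c["cx"],c["cy"],np.array(p),np.array(O)
def ray(c,u,v):
    f,cx,cy,p,O=c; d=O@np.array([(u-cx)/f,(v-cy)/f,1]); return p,d/np.linalg.norm(d)
def atz(c,u,v,z):
    p,d=ray(c,u,v); return p+d*(z-p[2])/d[2]
def proj(c,P):
    f,cx,cy,p,O=c; q=O.T@(np.array(P)-p); return np.array([cx+f*q[0]/q[2],cy+f*q[1]/q[2]])
def tri(*rs):
    A=sum(np.eye(3)-np.outer(d,d) for p,d in rs); b=sum((np.eye(3)-np.outer(d,d))@p for p,d in rs)
    X=np.linalg.solve(A,b); return X,[np.linalg.norm(np.cross(X-p,d)) for p,d in rs]
E
python3 - <<'E'
from h import *
a=cv2.imread("pics/side0.png");b=cv2.imread("pics/top0.png")
A=cv2.resize(a[95:395,240:380],None,fx=2,fy=2,interpolation=cv2.INTER_CUBIC)   # 280x600
B=cv2.resize(b[160:260,190:350],None,fx=3.2,fy=3.2,interpolation=cv2.INTER_CUBIC)[:, :512]
C=cv2.resize(b[150:230,350:510],None,fx=3.2,fy=3.2,interpolation=cv2.INTER_CUBIC)
R=np.zeros((600,800,3),np.uint8); R[:,:280]=A; R[:320,285:797]=B; R[330:586,285:797]=C
cv2.imwrite("pics/crop0.png",R)
S=cam("side");T=cam("top")
for n,c,u,v,z in [("foot",S,323,375,0),("foot",T,400,200,0),("low disc",S,306,266,.02),("low disc",T,326,208,.02),("rack",S,285,178,.056),("rack",T,240,222,.056),("pillartop?",T,465,187,.5)]: print(n,atz(c,u,v,z).round(3))
E
```

```text
foot [ 0.516 -0.228 -0.   ]
foot [ 0.522 -0.225  0.   ]
low disc [0.497 0.031 0.02 ]
low disc [0.5  0.04 0.02]
rack [0.454 0.313 0.056]
rack [0.459 0.332 0.056]
pillartop? [ 0.518 -0.254  0.5  ]
```

View pics/crop0.png

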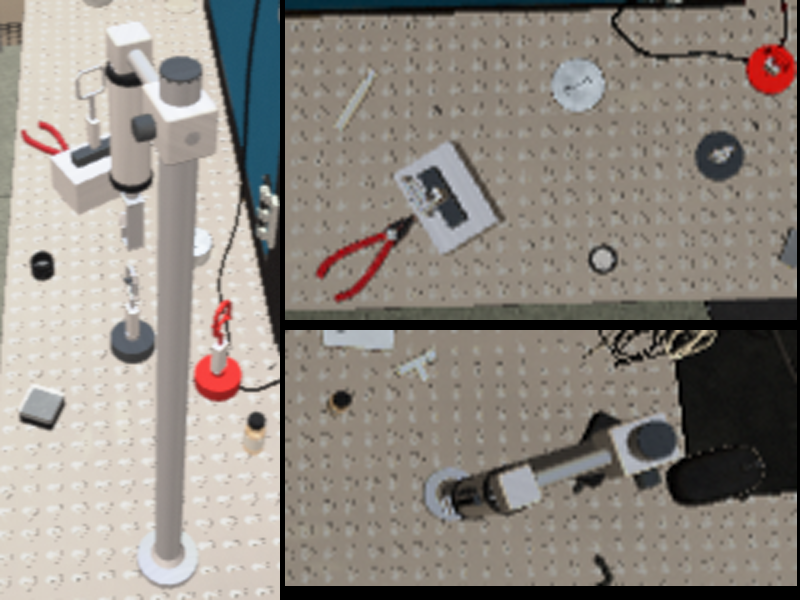

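Crop shows: the dark short weight, with disc at crop (133,340) and hook above it. The red look-alike at (218,372) has a red disc, so I reject it. The long weight's eye is at (90,72), over the white rack. The balance block is at (130,45) and the pillar cap at (180,75).

```bash
python3 - <<'E'
from h import *
print([x for x in dir(ctrl) if x[0]!='_'], ctrl.hold_point_z)
S=cam("side");T=cam("top")
s=lambda x,y:(240+x/2,95+y/2)
b=lambda x,y:(190+(x-285)/3.2,160+y/3.2)
c=lambda x,y:(350+(x-285)/3.2,150+(y-330)/3.2)
for n,p,q in [("cap",s(180,68),c(658,440)),("balblock",s(130,35),c(519,488)),("eye",s(90,71),b(411,188)),("lowhooktop",s(130,268),b(722,154)),("rackTL",s(87,208),b(445,253)),("rackTL2",s(52,172),b(393,180))]:
    X,r=tri(ray(S,*p),ray(T,*q)); print(n,X.round(3),np.round(r,4))
print("corners",[atz(T,*b(*k),.056).round(3) for k in [(455,142),(503,212),(445,253),(393,180)]])
print("block",[atz(T,*b(*k),.074).round(3) for k in [(430,168),(462,222)]])
print("lowdisc",atz(T,*b(720,156),.02).round(3),atz(S,*s(132,339),.02).round(3),"foot",atz(T,*c(452,493),0),atz(S,*s(167,556),0))
print("tubebottom",atz(S,*s(131,185),.42),"hookplate",atz(S,*s(133,195),.406),atz(S,*s(133,248),.356))
E
```

```text
['IKError', 'hold_point_z'] 0.0188
cap [ 0.517 -0.228  0.572] [0.0001 0.0001]
balblock [ 0.491 -0.147  0.544] [0.0006 0.0006]
eye [0.464 0.336 0.195] [0.0039 0.0039]
lowhooktop [0.495 0.041 0.133] [0.0009 0.0009]
rackTL [ 0.421  0.356 -0.058] [0.0243 0.0243]
rackTL2 [ 0.439  0.399 -0.017] [0.0428 0.0428]
corners [array([0.518, 0.321, 0.056]), array([0.443, 0.272, 0.056]), array([0.401, 0.333, 0.056]), array([0.48 , 0.387, 0.056])]
block [array([0.49 , 0.344, 0.074]), array([0.433, 0.312, 0.074])]
lowdisc [0.497 0.04  0.02 ] [0.497 0.036 0.02 ] foot [ 0.51814145 -0.23268471  0.        ] [ 0.51777757 -0.22385861  0.        ]
tubebottom [ 0.49074806 -0.15271069  0.42      ] hookplate [ 0.49233011 -0.14805373  0.406     ] [ 0.49153339 -0.15394325  0.356     ]
```

Request:
{"op": "carry_out", "data": {
  "plan": [
    [[0,0,-1,0,0,0,1],[0,0,-1,0,0,0,1],[0,0,-1,0,0,0,1],[0,-0.3,-1,0,0,0,1],[0,-0.3,-0.9,0,0,0,1],[0,-0.3,-0.9,0,0,0,1],[0,-0.3,-0.9,0,0,0,1],[0,-0.3,-0.9,0,0,0,1]]
  ]
}}

```text
time: 1.15
tool_pos: [0.1583, -0.5608, 0.6676]
tcp_rot: [[0.962, 0.271, -0.005], [0.272, -0.962, 0.012], [-0.001, -0.013, -1.0]]
contact_force: [0.3, -1.2, 1.5]
gripper_width: 0.0941
```

```bash
python3 -c "
from h import *
s=get_state();print(s['joint_pos'].round(3),s['tool_pos'].round(3),s['tcp_rot'].round(2))"
```

```text
[ 1.11   0.25   0.115  0.881 -0.031  2.025 -0.087] [ 0.158 -0.561  0.668] [[ 0.96  0.27 -0.  ]
 [ 0.27 -0.96  0.01]
 [-0.   -0.01 -1.  ]]
```

Request:
{"op": "carry_out", "data": {
  "plan": [
    [[0.95,-0.05,0,0,0,-5.7,1],[0.95,-0.05,0,0,0,-5.7,1],[0.95,-0.05,0,0,0,-5.7,1],[0.95,-0.05,0,0,0,-5.7,1],[0.95,-0.05,0,0,0,-5.7,1],[0.95,-0.05,0,0,0,-5.7,1],[0.95,-0.05,0,0,0,-5.7,1],[0.95,-0.05,0,0,0,-5.7,1],[0.95,-0.05,0,0,0,-5.7,1],[0.95,-0.05,0,0,0,-5.7,1],[0.95,-0.05,0,0,0,-5.7,1],[0.95,-0.05,0,0,0,-5.7,1],[0.95,-0.05,0,0,0,-5.7,1],[0.95,-0.05,0,0,0,-5.7,1],[0.95,-0.05,0,0,0,-5.7,1],[0.95,-0.05,0,0,0,-5.7,1],[0.95,-0.05,0,0,0,-5.7,1],[0.95,-0.05,0,0,0,-5.7,1],[0.95,-0.05,0,0,0,-5.7,1],[0.95,-0.05,0,0,0,-5.7,1]]
  ]
}}

```text
time: 3.65
tool_pos: [0.424, 0.383, 0.6698]
tcp_rot: [[-0.681, 0.732, -0.017], [0.732, 0.681, 0.006], [0.016, -0.009, -1.0]]
contact_force: [0.2, 0.4, -0.1]
gripper_width: 0.0937
```

```bash
python3 -c "
from h import *
s=get_state();print(s['joint_pos'].round(3),s['tool_pos'].round(3),s['tcp_rot'].round(2))"
```

```text
[-0.458  0.269 -0.588  0.873  0.147  2.042 -0.214] [0.424 0.383 0.67 ] [[-0.68  0.73 -0.02]
 [ 0.73  0.68  0.01]
 [ 0.02 -0.01 -1.  ]]
```

```bash
cat >> h.py <<'E'
from scipy.spatial.transform import Rotation as Ro, Slerp
def frame(psi,th):
    wx=np.array([np.cos(psi),np.sin(psi),0]);wy=np.array([-wx[1],wx[0],0])
    z=np.cos(th)*wx-np.array([0,0,np.sin(th)]); return np.column_stack([np.cross(wy,z),wy,z])
def rows(grip,R,n,back=0,w=1,s=None):
    """rows taking the hold point to `grip`+back along -z of R"""
    s=s or get_state(); P1=np.array(grip)+R[:,2]*(ctrl.hold_point_z-back)
    P0=s["tool_pos"];S=Slerp([0,1],Ro.from_matrix([s["tcp_rot"],R])); out=[]
    for k in range(n):
        A=S(k/n).as_matrix();B=S((k+1)/n).as_matrix()
        out.append(list((A.T@(P1-P0)/n/.06).round(2))+list(np.degrees(Ro.from_matrix(A.T@B).as_rotvec()).round(1))+[w])
    print(str([out]).replace("np.float64(","").replace(")","")); print("goal TCP",P1.round(4))
E
python3 -c "
from h import *
rows([.463,.332,.104],frame(-1.0,np.radians(45)),13,.13)"
```

```text
[[[0.01, 0.02, 0.62, 0.3, -3.5, 0.8, 1], [0.05, 0.02, 0.62, 0.3, -3.5, 0.8, 1], [0.08, 0.02, 0.62, 0.3, -3.5, 0.8, 1], [0.12, 0.02, 0.61, 0.3, -3.5, 0.8, 1], [0.16, 0.02, 0.6, 0.3, -3.5, 0.8, 1], [0.2, 0.02, 0.59, 0.3, -3.5, 0.8, 1], [0.23, 0.02, 0.58, 0.3, -3.5, 0.8, 1], [0.27, 0.02, 0.56, 0.3, -3.5, 0.8, 1], [0.3, 0.02, 0.55, 0.3, -3.5, 0.8, 1], [0.34, 0.02, 0.53, 0.3, -3.5, 0.8, 1], [0.37, 0.02, 0.5, 0.3, -3.5, 0.8, 1], [0.4, 0.01, 0.48, 0.3, -3.5, 0.8, 1], [0.43, 0.01, 0.46, 0.3, -3.5, 0.8, 1]]]
goal TCP [0.4205 0.3982 0.1826]
```

Request:
{"op": "carry_out", "data": {
  "plan": [
    [[0.01,0.02,0.62,0.3,-3.5,0.8,1],[0.05,0.02,0.62,0.3,-3.5,0.8,1],[0.08,0.02,0.62,0.3,-3.5,0.8,1],[0.12,0.02,0.61,0.3,-3.5,0.8,1],[0.16,0.02,0.6,0.3,-3.5,0.8,1],[0.2,0.02,0.59,0.3,-3.5,0.8,1],[0.23,0.02,0.58,0.3,-3.5,0.8,1],[0.27,0.02,0.56,0.3,-3.5,0.8,1],[0.3,0.02,0.55,0.3,-3.5,0.8,1],[0.34,0.02,0.53,0.3,-3.5,0.8,1],[0.37,0.02,0.5,0.3,-3.5,0.8,1],[0.4,0.01,0.48,0.3,-3.5,0.8,1],[0.43,0.01,0.46,0.3,-3.5,0.8,1]]
  ]
}}

```text
time: 5.28
tool_pos: [0.4195, 0.3977, 0.1697]
tcp_rot: [[-0.368, 0.844, 0.39], [0.587, 0.536, -0.607], [-0.722, 0.005, -0.692]]
contact_force: [-0.1, 0.5, 0.5]
gripper_width: 0.0937
```

```bash
python3 - <<'E'
from h import *
s=get_state();print(s['joint_pos'].round(3),s['tool_pos'].round(3),s['tcp_rot'].round(3))
i=viewer.capture("wrist"); c=cam("wrist",s)
cv2.imwrite("pics/w1.png",i)
g=np.array([.463,.332,0])
for z in (.195,.1,.074,.056): print(z,proj(c,g+[0,0,z]).round(0))
E
```

```text
[-0.884  0.632 -0.507  1.684  0.793  1.625 -1.106] [0.419 0.398 0.17 ] [[-0.368  0.844  0.39 ]
 [ 0.587  0.536 -0.607]
 [-0.722  0.005 -0.692]]
0.195 [323. 299.]
0.1 [322. 201.]
0.074 [322. 178.]
0.056 [322. 164.]
```

View pics/w1.png

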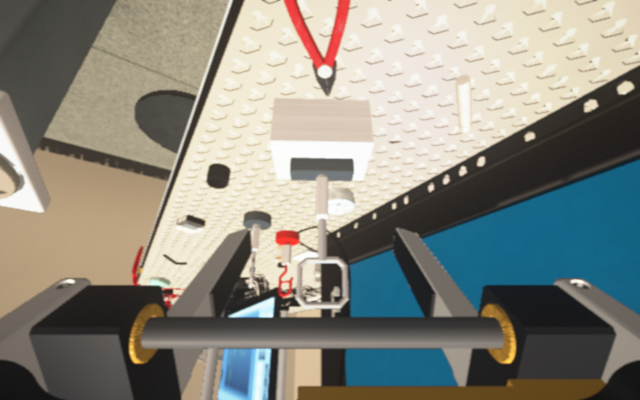

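```bash
python3 -c "
from h import *
rows([.463,.332,.104],frame(-1.0,np.radians(45)),6)"
```

```text
[[[-0.03, 0.01, 0.32, -0.0, 0.2, -0.0, 1], [-0.03, 0.01, 0.32, -0.0, 0.2, -0.0, 1], [-0.03, 0.01, 0.32, -0.0, 0.2, -0.0, 1], [-0.03, 0.01, 0.32, -0.0, 0.2, -0.0, 1], [-0.03, 0.01, 0.32, -0.0, 0.2, -0.0, 1], [-0.04, 0.01, 0.32, -0.0, 0.2, -0.0, 1]]]
goal TCP [0.4702 0.3208 0.0907]
```

Request:
{"op": "carry_out", "data": {
  "plan": [
    [[-0.03,0.01,0.32,0,0.2,0,1],[-0.03,0.01,0.32,0,0.2,0,1],[-0.03,0.01,0.32,0,0.2,0,1],[-0.03,0.01,0.32,0,0.2,0,1],[-0.03,0.01,0.32,0,0.2,0,1],[-0.03,0.01,0.33,0,0.2,0,1],[0,0,0,0,0,0,1]]
  ]
}}

```text
time: 6.2
tool_pos: [0.4755, 0.315, 0.0898]
tcp_rot: [[-0.376, 0.846, 0.379], [0.599, 0.534, -0.597], [-0.707, 0.002, -0.707]]
contact_force: [-0.2, 0.5, 0.4]
gripper_width: 0.0941
```

```bash
python3 - <<'E'
from h import *
s=get_state(); print(s['joint_pos'].round(2))
i=viewer.capture("wrist"); c=cam("wrist",s)
cv2.imwrite("pics/w2.png",i)
g=np.array([.463,.332,0])
for z in (.2,.122,.078,.074,.056): print(z,proj(c,g+[0,0,z]).round(0))
rows([.463,.332,.104],frame(-1.0,np.radians(45)),1)
E
```

```text
[-0.76  0.66 -0.46  1.83  0.89  1.42 -1.13]
0.2 [318. 472.]
0.122 [318. 284.]
0.078 [319. 211.]
0.074 [319. 206.]
0.056 [319. 181.]
[[[0.07, -0.03, -0.08, -0.2, -0.0, -0.4, 1]]]
goal TCP [0.4702 0.3208 0.0907]
```

View pics/w2.png

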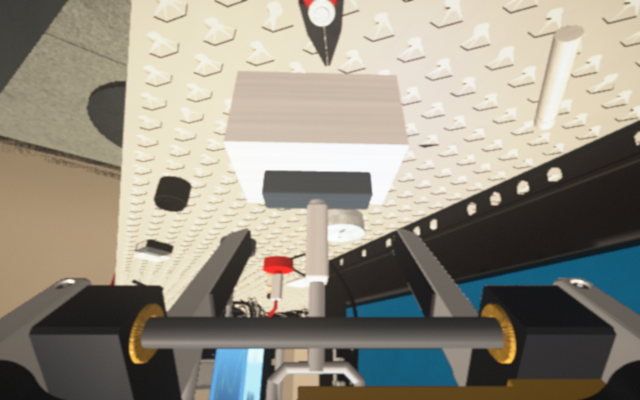

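Request:
{"op": "carry_out", "data": {
  "plan": [
    [[0.05,-0.05,-0.06,0,0,0,1],[0,0,0,0,0,0,0],[0,0,0,0,0,0,0],[0,0,0,0,0,0,0],[0,0,0,0,0,0,0],[0,0,0,0,0,0,0],[0,0,0,0,0,0,0],[0,0,0,0,0,0,0]]
  ],
  "newtons": 40
}}

```text
time: 7.25
tool_pos: [0.4687, 0.3212, 0.0914]
tcp_rot: [[-0.378, 0.844, 0.381], [0.599, 0.537, -0.594], [-0.706, 0.004, -0.709]]
contact_force: [-0.5, -0.7, 1.2]
gripper_width: 0.0274
```

```bash
python3 - <<'E'
from h import *
s=get_state(); hp=s['tool_pos']-s['tcp_rot'][:,2]*ctrl.hold_point_z
print(hp, s['tcp_rot'].round(3), s['gripper_width'])
rows(hp+[0,0,.16],s['tcp_rot'],6,w=0)
E
```

```text
[0.46157369 0.33239403 0.104702  ] [[-0.378  0.844  0.381]
 [ 0.599  0.537 -0.594]
 [-0.706  0.004 -0.709]] 0.027415651516029056
[[[-0.31, 0.0, -0.31, 0.0, 0.0, 0.0, 0], [-0.31, 0.0, -0.31, 0.0, 0.0, 0.0, 0], [-0.31, 0.0, -0.31, 0.0, 0.0, 0.0, 0], [-0.31, 0.0, -0.31, 0.0, 0.0, 0.0, 0], [-0.31, 0.0, -0.31, 0.0, 0.0, 0.0, 0], [-0.31, 0.0, -0.31, 0.0, 0.0, 0.0, 0]]]
goal TCP [0.4687 0.3212 0.2514]
```

Request:
{"op": "carry_out", "data": {
  "plan": [
    [[0,0,0,0,0,0,0],[0,0,0,0,0,0,0],[0,0,0,0,0,0,0],[0,0,0,0,0,0,0]]
  ],
  "newtons": 40
}}

```text
time: 7.75
tool_pos: [0.4687, 0.3212, 0.0914]
tcp_rot: [[-0.378, 0.844, 0.381], [0.599, 0.537, -0.594], [-0.706, 0.004, -0.709]]
contact_force: [0.0, 0.5, 0.2]
gripper_width: 0.0115
```

Gripped at 11.5 mm, which fits the 12 mm grip. Lift straight up.

Request:
{"op": "carry_out", "data": {
  "plan": [
    [[-0.1,0,-0.1,0,0,0,0],[-0.2,0,-0.2,0,0,0,0],[-0.31,0,-0.31,0,0,0,0],[-0.31,0,-0.31,0,0,0,0],[-0.31,0,-0.31,0,0,0,0],[-0.31,0,-0.31,0,0,0,0],[-0.31,0,-0.31,0,0,0,0],[0,0,0,0,0,0,0]]
  ]
}}

```text
time: 8.75
tool_pos: [0.468, 0.321, 0.2642]
tcp_rot: [[-0.376, 0.844, 0.383], [0.603, 0.537, -0.59], [-0.703, 0.01, -0.711]]
contact_force: [-0.8, -0.0, -2.1]
gripper_width: 0.0119
```

```bash
python3 - <<'E'
from h import *
s=get_state(); hp=s['tool_pos']-s['tcp_rot'][:,2]*ctrl.hold_point_z
print(hp,s['joint_pos'].round(2),s['gripper_width'])
psi=-1.26; x=np.array([np.cos(psi),np.sin(psi),0]); hook=np.array([.491,-.147,.362])
# eye 100 above weight grip; hold ~4 above grip centre
tgt=hook-x*.09+[0,0,.025-.096]
print(tgt)
rows(tgt,frame(psi,np.radians(45)),12,w=0)
E
```

```text
[0.46082966 0.33209592 0.27753185] [-0.74  0.44 -0.51  1.73  0.78  1.62 -0.91] 0.011921153942315807
[ 0.46347648 -0.06131187  0.291     ]
[[[-0.34, -0.29, 0.31, 0.9, -0.0, 0.8, 0], [-0.35, -0.28, 0.31, 0.9, -0.0, 0.8, 0], [-0.35, -0.27, 0.32, 0.9, -0.0, 0.8, 0], [-0.36, -0.26, 0.32, 0.9, -0.0, 0.8, 0], [-0.36, -0.25, 0.33, 0.9, -0.0, 0.8, 0], [-0.36, -0.24, 0.33, 0.9, -0.0, 0.8, 0], [-0.37, -0.23, 0.34, 0.9, -0.0, 0.8, 0], [-0.37, -0.22, 0.34, 0.9, -0.0, 0.8, 0], [-0.37, -0.21, 0.34, 0.9, -0.0, 0.8, 0], [-0.37, -0.2, 0.35, 0.9, -0.0, 0.8, 0], [-0.38, -0.19, 0.35, 0.9, -0.0, 0.8, 0], [-0.38, -0.18, 0.35, 0.9, -0.0, 0.8, 0]]]
goal TCP [ 0.4675 -0.074   0.2777]
```

Request:
{"op": "carry_out", "data": {
  "plan": [
    [[-0.34,-0.29,0.31,0.9,0,0.8,0],[-0.35,-0.28,0.31,0.9,0,0.8,0],[-0.35,-0.27,0.32,0.9,0,0.8,0],[-0.36,-0.26,0.32,0.9,0,0.8,0],[-0.36,-0.25,0.33,0.9,0,0.8,0],[-0.36,-0.24,0.33,0.9,0,0.8,0],[-0.37,-0.23,0.34,0.9,0,0.8,0],[-0.37,-0.22,0.34,0.9,0,0.8,0],[-0.37,-0.21,0.34,0.9,0,0.8,0],[-0.37,-0.2,0.35,0.9,0,0.8,0],[-0.38,-0.19,0.3,0.9,0,0.8,0],[-0.1,-0.05,0.1,0,0,0,0],[0,0,0,0,0,0,0]]
  ]
}}

```text
time: 10.38
tool_pos: [0.4635, -0.0605, 0.2782]
tcp_rot: [[-0.235, 0.947, 0.22], [0.672, 0.322, -0.667], [-0.702, -0.009, -0.712]]
contact_force: [-0.5, -0.1, -1.7]
gripper_width: 0.0117
```

```bash
python3 - <<'E'
from h import *
s=get_state(); hp=s['tool_pos']-s['tcp_rot'][:,2]*ctrl.hold_point_z
print(hp,s['joint_pos'].round(2),s['gripper_width'])
a=viewer.capture("side"); c=viewer.capture("wrist"); b=viewer.capture("top")
cv2.imwrite("pics/side2.png",a);cv2.imwrite("pics/w3.png",c);cv2.imwrite("pics/top2.png",b)
S=cam("side");W=cam("wrist",s)
hook=np.array([.491,-.147,.362])
print("hook pred",proj(S,hook),proj(W,hook),"eye pred",proj(S,hp+[0,0,.096]),"bar",proj(S,hp-[0,0,.0995]))
A=cv2.resize(a[120:270,255:365],None,fx=4,fy=4,interpolation=cv2.INTER_CUBIC)
C=cv2.resize(c,(360,225)); R=np.zeros((600,800,3),np.uint8);R[:,:440]=A;R[:225,440:]=C
R[240:560,440:]=cv2.resize(b[160:240,360:450],(360,320),interpolation=cv2.INTER_CUBIC)
cv2.imwrite("pics/c2.png",R)
E
```

```text
[ 0.45931412 -0.04793831  0.29156768] [-0.3   0.06 -0.3   2.16  0.79  1.3  -0.65] 0.011660025291434586
hook pred [305.89304803 213.17761711] [318.10680632 381.44390278] eye pred [283.9653885  162.38127581] bar [288.12159376 241.46395479]
```

View pics/c2.png

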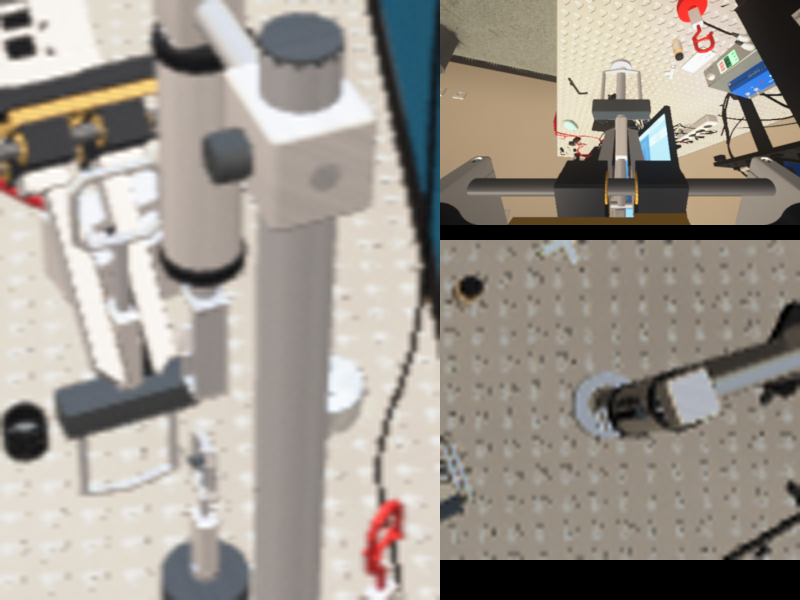

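```bash
python3 - <<'E'
from h import *
S=cam("side");T=cam("top")
f=lambda p:((p-[255,120])*4).round(0)
for psi in (-1.26,-1.35):
    x=np.array([np.cos(psi),np.sin(psi),0]);y=np.array([-x[1],x[0],0]);h0=np.array([.518,-.228,0])-.085*x
    print(psi,h0.round(4))
    for n,d in [("plate low y-",(7,-7,356)),("plate low y+",(7,7,356)),("plate hi y-",(7,-7,406)),("plate hi y+",(7,7,406)),("tube bot",(0,0,420)),("tube R",(16.5,0,420)),("tubeL",(-16.5,0,420)),("pillar mid",(85,0,400))]:
        P=h0+(x*d[0]+y*d[1])/1000+[0,0,d[2]/1000]; print(n,f(proj(S,P)))
    print("top:tube top",((proj(T,h0+[0,0,.55])-[360,160])*4).round(0)+[440,240])
s=get_state();hp=s['tool_pos']-s['tcp_rot'][:,2]*ctrl.hold_point_z
R=s['tcp_rot'];wy=R[:,1];
for k in(-14,14): print("eye end",f(proj(S,hp+[0,0,.096]+wy*k/1000)),"bar end",f(proj(S,hp-[0,0,.0995]+wy*k*1.46/1000+[0,0,.0045])))
E
```

```text
-1.26 [ 0.492  -0.1471  0.    ]
plate low y- [196. 400.]
plate low y+ [229. 391.]
plate hi y- [194. 304.]
plate hi y+ [229. 295.]
tube bot [205. 260.]
tube R [221. 287.]
tubeL [189. 234.]
pillar mid [292. 452.]
top:tube top [696. 394.]
-1.35 [ 0.4994 -0.1451  0.    ]
plate low y- [212. 395.]
plate low y+ [247. 388.]
plate hi y- [211. 299.]
plate hi y+ [247. 292.]
tube bot [224. 256.]
tube R [237. 284.]
tubeL [212. 229.]
pillar mid [292. 452.]
top:tube top [691. 380.]
eye end [ 85. 176.] bar end [ 93. 490.]
eye end [148. 161.] bar end [172. 467.]
```

```bash
python3 - <<'E'
import cv2
a=cv2.imread("pics/side2.png"); cv2.imwrite("pics/c3.png",cv2.resize(a[150:230,270:330],None,fx=7,fy=7,interpolation=cv2.INTER_CUBIC))
E
```

```text
(no output)
```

View pics/c3.png

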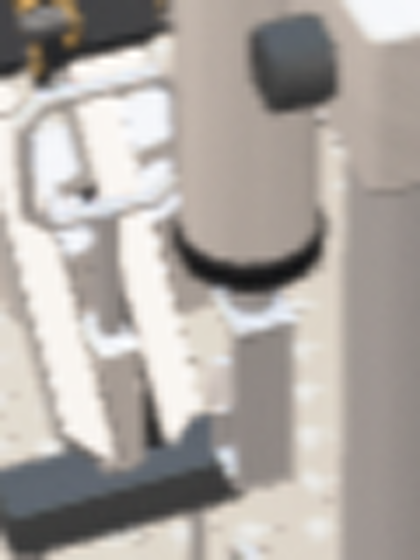

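The close crop puts the hook plate at full-image (304–312, 219), against a prediction of (304–312, 219). The eye bar also falls within 1 px of its prediction. Hook is at (0.492, −0.147), and the eye is 25.6 mm above the seat.

```bash
python3 - <<'E'
from h import *
x=np.array([.306,-.952,0])
rows(np.array([.492,-.147,.362-.071])+x*.001,frame(-1.26,np.radians(45)),8,w=0)
E
```

```text
[[[-0.16, -0.0, 0.16, 0.0, -0.1, 0.1, 0], [-0.16, -0.0, 0.16, 0.0, -0.1, 0.1, 0], [-0.16, -0.0, 0.16, 0.0, -0.1, 0.1, 0], [-0.16, -0.0, 0.16, 0.0, -0.1, 0.1, 0], [-0.16, -0.0, 0.16, 0.0, -0.1, 0.1, 0], [-0.16, -0.0, 0.16, 0.0, -0.1, 0.1, 0], [-0.16, -0.0, 0.16, 0.0, -0.1, 0.1, 0], [-0.16, -0.0, 0.16, 0.0, -0.1, 0.1, 0]]]
goal TCP [ 0.4964 -0.1606  0.2777]
```

Request:
{"op": "carry_out", "data": {
  "plan": [
    [[-0.16,0,0.16,0,0,0.2,0],[-0.16,0,0.16,0,0,0.2,0],[-0.16,0,0.16,0,0,0.2,0],[-0.16,0,0.16,0,0,0.2,0],[-0.16,0,0.16,0,0,0,0],[-0.16,0,0.16,0,0,0,0],[-0.16,0,0.16,0,0,0,0],[-0.08,0,0.08,0,0,0,0],[0,0,0,0,0,0,0]]
  ]
}}

```text
time: 11.65
tool_pos: [0.4988, -0.1623, 0.2769]
tcp_rot: [[-0.223, 0.949, 0.221], [0.676, 0.314, -0.666], [-0.702, 0.001, -0.712]]
contact_force: [-0.2, 0.1, -1.8]
gripper_width: 0.0118
```

```bash
cat >> h.py <<'E'
def rel(off=.096):
    s=get_state(); hp=s['tool_pos']-s['tcp_rot'][:,2]*ctrl.hold_point_z
    A=np.array([[.306,-.952,0],[.952,.306,0],[0,0,1]])
    print("hold rel hook (stand axes, mm)",(A@(hp-[.492,-.147,.362-off])*1000).round(1),"F",(A@s['contact_force']).round(2),"w",round(s['gripper_width'],4),"t",s['time'])
E
python3 - <<'E'
from h import *
rel()
x=np.array([.306,-.952,0])
rows(np.array([.492,-.147,.362-.071])+x*.001,frame(-1.26,np.radians(45)),1,w=0)
a=viewer.capture("side")
cv2.imwrite("pics/c4.png",cv2.resize(a[150:270,270:340],None,fx=5,fy=5,interpolation=cv2.INTER_CUBIC))
E
```

```text
hold rel hook (stand axes, mm) [ 3.5  1.6 24.3] F [-0.11 -0.14 -1.85] w 0.0118 t 11.65
[[[0.02, -0.03, -0.04, 0.4, -0.4, 0.3, 0]]]
goal TCP [ 0.4964 -0.1606  0.2777]
```

View pics/c4.png

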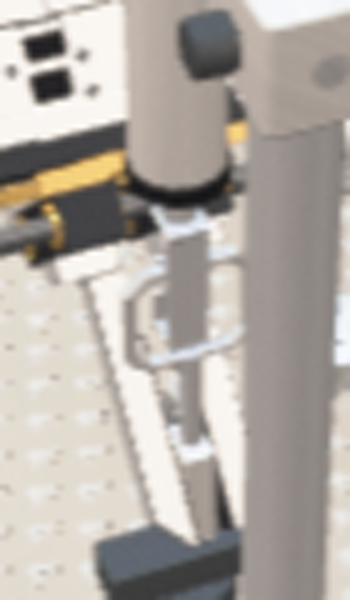

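Eye lower wire passes under the plate bottom (crop (180,355) against plate end ~342), so the hook is inside the eye. Back off 2 mm in x and lower.

Request:
{"op": "carry_out", "data": {
  "plan": [
    [[0.02,-0.02,-0.03,0,0,0,0],[0.04,0,0.04,0,0,0,0],[0.04,0,0.04,0,0,0,0],[0.04,0,0.04,0,0,0,0],[0.04,0,0.04,0,0,0,0],[0.04,0,0.04,0,0,0,0],[0.04,0,0.04,0,0,0,0],[0,0,0,0,0,0,0]]
  ]
}}

```text
time: 12.7
tool_pos: [0.4968, -0.159, 0.2552]
tcp_rot: [[-0.225, 0.949, 0.222], [0.676, 0.316, -0.666], [-0.702, 0.0, -0.712]]
contact_force: [0.1, -0.4, -1.9]
gripper_width: 0.0118
```

```bash
python3 -c "
from h import *
rel()"
```

```text
hold rel hook (stand axes, mm) [-0.3  0.7  2.6] F [ 0.47 -0.   -1.94] w 0.0118 t 12.7
```

Request:
{"op": "carry_out", "data": {
  "plan": [
    [[0.04,0,0.04,0,0,0,0],[0.04,0,0.04,0,0,0,0],[0.03,0,0.03,0,0,0,0],[0,0,0,0,0,0,0],[0,0,0,0,0,0,0]]
  ]
}}

```text
time: 13.32
tool_pos: [0.4971, -0.159, 0.2457]
tcp_rot: [[-0.225, 0.949, 0.223], [0.676, 0.316, -0.666], [-0.702, 0.001, -0.712]]
contact_force: [-0.4, 0.1, -0.5]
gripper_width: 0.0114
```

```bash
python3 -c "
from h import *
rel()"
```

```text
hold rel hook (stand axes, mm) [-0.2  1.  -6.9] F [-0.2  -0.4  -0.47] w 0.0114 t 13.325
```

Request:
{"op": "carry_out", "data": {
  "plan": [
    [[0,0,0,0,0,0,0.6],[0,0,0,0,0,0,0.6],[0,0,0,0,0,0,0.6],[0,0,0,0,0,0,0.6],[0,0,-0.1,0,0,0,0.6],[0,0,-0.2,0,0,0,0.6],[0,0,-0.4,0,0,0,0.6],[0,0,-0.6,0,0,0,0.6],[0,0,-0.6,0,0,0,0.6],[0,0,-0.3,0,0,0,0.6],[0,0,0,0,0,0,0.6]]
  ]
}}

```text
time: 14.7
tool_pos: [0.4657, -0.0651, 0.3459]
tcp_rot: [[-0.225, 0.948, 0.225], [0.676, 0.318, -0.664], [-0.701, 0.003, -0.713]]
contact_force: [0.9, 0.4, -0.5]
gripper_width: 0.0563
```

```bash
python3 - <<'E'
from h import *
s=get_state(); print(s['tool_pos'],s['joint_pos'].round(2))
a=viewer.capture("side"); b=viewer.capture("wrist"); cv2.imwrite("pics/side3.png",a); cv2.imwrite("pics/w5.png",b)
A=cv2.resize(a[150:300,270:340],None,fx=4,fy=4,interpolation=cv2.INTER_CUBIC)
R=np.zeros((600,800,3),np.uint8);R[:,:280]=A
R[:325,280:]=cv2.resize(b,(520,325))
cv2.imwrite("pics/c5.png",R)
S=cam("side")
for z in (.355,.1595,): print(((proj(S,[.492,-.147,z])-[270,150])*4).round(0))
E
```

```text
[ 0.46565102 -0.06511551  0.34593158] [-0.29 -0.02 -0.29  2.08  0.76  1.39 -0.52]
[146. 265.]
[150. 568.]
```

View pics/c5.png

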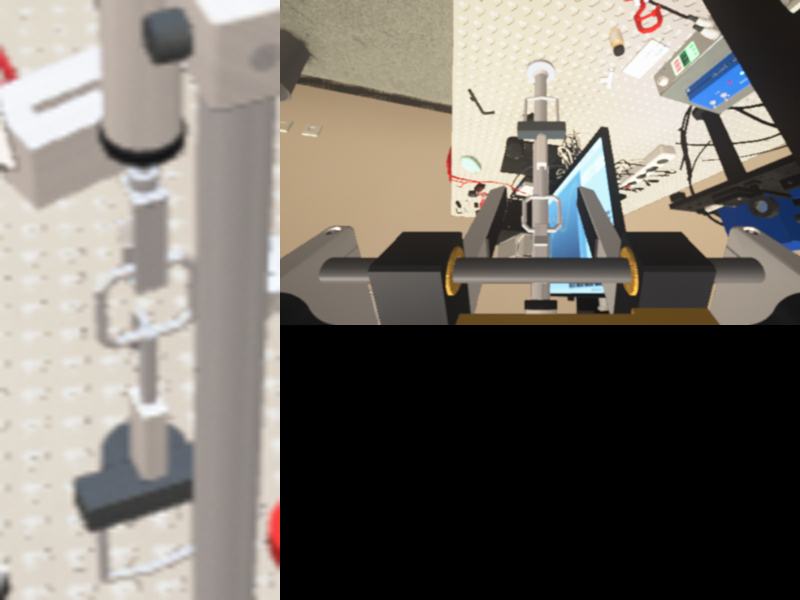

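Long weight hangs freely: stirrup bar centre at crop (150,565) against a predicted (150,568). Next, the short weight.

```bash
python3 - <<'E'
from h import *
T=cam("top");S=cam("side")
print("red",atz(T,342,181,.02),atz(S,349,285,.02),"box",atz(T,350,238,.02),atz(S,261,298,.02))
rows([.496,.039,.05],frame(-1.1,np.radians(45)),8,.12,w=.55)
E
```

```text
red [ 0.59274335 -0.01915572  0.02      ] [ 0.59029649 -0.02967479  0.02      ] box [ 0.39296436 -0.04074237  0.02      ] [ 0.3936187  -0.05280767  0.02      ]
[[[0.57, 0.11, 0.1, -0.7, -0.1, -0.8, 0.55], [0.56, 0.11, 0.1, -0.7, -0.1, -0.8, 0.55], [0.56, 0.12, 0.1, -0.7, -0.1, -0.8, 0.55], [0.56, 0.13, 0.1, -0.7, -0.1, -0.8, 0.55], [0.56, 0.13, 0.1, -0.7, -0.1, -0.8, 0.55], [0.56, 0.14, 0.1, -0.7, -0.1, -0.8, 0.55], [0.56, 0.14, 0.1, -0.7, -0.1, -0.8, 0.55], [0.55, 0.15, 0.1, -0.7, -0.1, -0.8, 0.55]]]
goal TCP [0.4635 0.1028 0.1216]
```

Request:
{"op": "carry_out", "data": {
  "plan": [
    [[0.57,0.11,0.1,-0.7,-0.1,-0.8,0.55],[0.56,0.11,0.1,-0.7,-0.1,-0.8,0.55],[0.56,0.12,0.1,-0.7,-0.1,-0.8,0.55],[0.56,0.13,0.1,-0.7,-0.1,-0.8,0.55],[0.56,0.13,0.1,-0.7,-0.1,-0.8,0.55],[0.56,0.14,0.1,-0.7,-0.1,-0.8,0.55],[0.56,0.14,0.1,-0.7,-0.1,-0.8,0.55],[0.45,0.1,0.1,-0.7,-0.1,-0.8,0.55],[0,0,0,0,0,0,0.55]]
  ]
}}

```text
time: 15.92
tool_pos: [0.4601, 0.0925, 0.1134]
tcp_rot: [[-0.326, 0.894, 0.309], [0.622, 0.449, -0.642], [-0.712, -0.018, -0.702]]
contact_force: [0.4, -0.1, 1.0]
gripper_width: 0.0515
```

```bash
python3 - <<'E'
from h import *
s=get_state();print(s['tool_pos'].round(4),s['tcp_rot'].round(3),s['joint_pos'].round(2))
i=viewer.capture("wrist");b=viewer.capture("top"); c=cam("wrist",s)
cv2.imwrite("pics/w6.png",i);cv2.imwrite("pics/top6.png",b)
A=i[100:400,160:480]; R=np.zeros((600,800,3),np.uint8)
R[:450,:480]=cv2.resize(A,(480,450),interpolation=cv2.INTER_CUBIC)
R[:320,480:]=cv2.resize(b[195:220,314:339],(320,320),interpolation=cv2.INTER_CUBIC)
cv2.imwrite("pics/c6.png",R)
f=lambda p:((p-[160,100])*1.5).round(0)
g=np.array([.496,.039,0])
for psi in (-1.3,-1.1,-.9):
    x=np.array([np.cos(psi),np.sin(psi),0])
    print(psi,"stem",f(proj(c,g-x*.012+[0,0,.12])),"tip",f(proj(c,g+x*.016+[0,0,.097])))
for z in (.02,.026,.07,.1365): print(z,f(proj(c,g+[0,0,z])))
E
```

```text
[0.4601 0.0925 0.1134] [[-0.326  0.894  0.309]
 [ 0.622  0.449 -0.642]
 [-0.712 -0.018 -0.702]] [-0.53  0.44 -0.42  2.17  0.91  1.25 -1.1 ]
-1.3 stem [261. 257.] tip [250. 231.]
-1.1 stem [256. 257.] tip [256. 231.]
-0.9 stem [252. 257.] tip [261. 231.]
0.02 [257. 111.]
0.026 [257. 119.]
0.07 [256. 180.]
0.1365 [256. 292.]
```

View pics/c6.png

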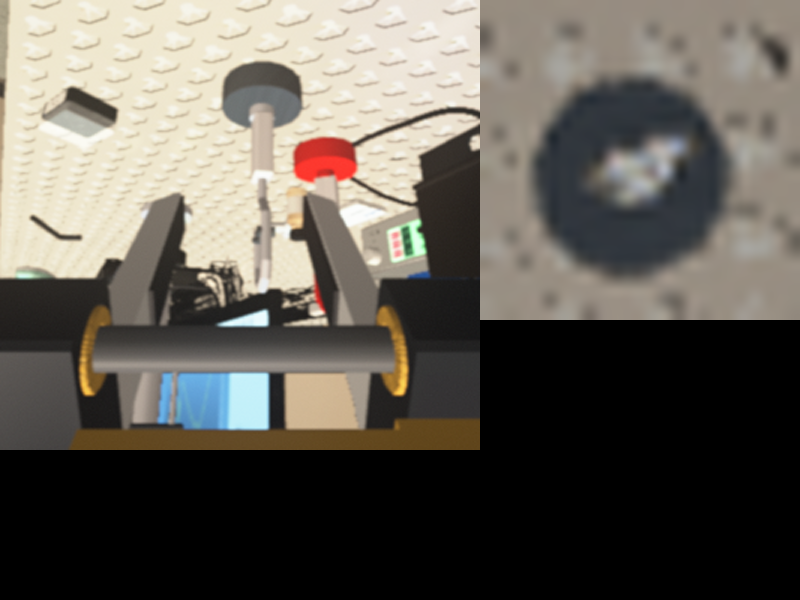

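```bash
python3 - <<'E'
from h import *
rows([.4995,.041,.052],frame(-1.15,np.radians(45)),6,.004,w=.55)
E
```

```text
[[[0.0, 0.03, 0.29, 0.2, 0.1, 0.4, 0.55], [0.0, 0.04, 0.29, 0.2, 0.1, 0.4, 0.55], [0.0, 0.04, 0.29, 0.2, 0.1, 0.4, 0.55], [0.0, 0.04, 0.29, 0.2, 0.1, 0.4, 0.55], [0.0, 0.04, 0.29, 0.2, 0.1, 0.4, 0.55], [0.0, 0.04, 0.29, 0.2, 0.1, 0.4, 0.55]]]
goal TCP [0.5038 0.0314 0.0415]
```

Request:
{"op": "carry_out", "data": {
  "plan": [
    [[0,0.04,0.29,0.2,0.1,0.4,0.55],[0,0.04,0.29,0.2,0.1,0.4,0.55],[0,0.04,0.29,0.2,0.1,0.4,0.55],[0,0.04,0.29,0.2,0.1,0.4,0.55],[0,0.04,0.29,0.2,0.1,0.4,0.55],[0,0.04,0.26,0.2,0.1,0.4,0.55],[0,0,0,0,0,0,0.55]]
  ]
}}

```text
time: 16.9
tool_pos: [0.5086, 0.0243, 0.0394]
tcp_rot: [[-0.281, 0.917, 0.284], [0.651, 0.399, -0.646], [-0.705, 0.003, -0.709]]
contact_force: [-0.3, 1.0, 0.4]
gripper_width: 0.0518
```

```bash
python3 - <<'E'
from h import *
rows([.4995,.041,.052],frame(-1.15,np.radians(45)),1,.0,w=.55)
s=get_state();i=viewer.capture("wrist"); c=cam("wrist",s); cv2.imwrite("pics/w7.png",i)
for z in (.02,.026,.07,.085): print(z,proj(c,[.4995,.041,z]).round(0))
# grey grip: print brightness profile across at grip rows
for v in (200,215,230,245,260): print(v,i[v,290:350,:].mean(1).astype(int).tolist()[::2])
E
```

```text
[[[0.07, -0.03, -0.06, -0.3, -0.1, -0.5, 0.55]]]
goal TCP [0.5049 0.0289 0.0387]
0.02 [318. 202.]
0.026 [318. 211.]
0.07 [318. 282.]
0.085 [318. 310.]
200 [99, 101, 99, 98, 97, 95, 97, 128, 157, 159, 161, 158, 152, 145, 140, 131, 128, 124, 118, 111, 98, 94, 95, 96, 96, 93, 95, 97, 99, 99]
215 [175, 189, 175, 165, 133, 109, 111, 107, 128, 172, 172, 165, 163, 164, 166, 165, 162, 158, 143, 110, 112, 125, 146, 155, 169, 195, 204, 206, 207, 207]
230 [208, 208, 209, 208, 207, 207, 208, 206, 184, 176, 172, 167, 165, 165, 166, 164, 164, 159, 148, 183, 208, 207, 210, 215, 226, 226, 223, 218, 212, 199]
245 [209, 209, 209, 215, 202, 196, 194, 180, 169, 178, 171, 166, 166, 167, 168, 166, 163, 160, 150, 182, 210, 210, 209, 209, 210, 210, 199, 176, 190, 188]
260 [207, 208, 208, 208, 207, 208, 212, 196, 178, 178, 170, 166, 166, 168, 168, 166, 163, 161, 150, 176, 208, 207, 207, 209, 209, 209, 208, 207, 199, 181]
```

Request:
{"op": "carry_out", "data": {
  "plan": [
    [[0.06,-0.04,-0.05,0,0,0,0.55],[0,0,0,0,0,0,0],[0,0,0,0,0,0,0],[0,0,0,0,0,0,0],[0,0,0,0,0,0,0],[0,0,0,0,0,0,0],[0,0,0,0,0,0,0],[0,0,0,0,0,0,0]]
  ],
  "newtons": 40
}}

```text
time: 17.95
tool_pos: [0.5042, 0.0303, 0.0403]
tcp_rot: [[-0.282, 0.916, 0.287], [0.651, 0.402, -0.644], [-0.705, 0.005, -0.709]]
contact_force: [-0.3, -0.0, 0.5]
gripper_width: 0.012
```

```bash
python3 - <<'E'
from h import *
s=get_state(); hp=s['tool_pos']-s['tcp_rot'][:,2]*ctrl.hold_point_z
print(hp,s['contact_force'],s['gripper_width'],np.arctan2(-s['tcp_rot'][0,1],s['tcp_rot'][1,1]))
E
```

```text
[0.49878679 0.04239473 0.05367582] [-0.33640052 -0.00458354  0.54251223] 0.011956364629884059 -1.1572033369073416
```

```bash
python3 - <<'E'
from h import *
s=get_state(); hp=s['tool_pos']-s['tcp_rot'][:,2]*ctrl.hold_point_z
s2=dict(s); s2['tool_pos']=s['tool_pos']+[0,0,.078]
rows([.4645,-.0613,.128],frame(-1.25,np.radians(45)),8,w=0,s=s2)
E
```

```text
[[[-0.12, -0.15, 0.12, 0.5, -0.0, 0.4, 0], [-0.12, -0.15, 0.13, 0.5, -0.0, 0.4, 0], [-0.12, -0.15, 0.13, 0.5, -0.0, 0.4, 0], [-0.12, -0.15, 0.13, 0.5, -0.0, 0.4, 0], [-0.12, -0.15, 0.13, 0.5, -0.0, 0.4, 0], [-0.12, -0.14, 0.13, 0.5, -0.0, 0.4, 0], [-0.12, -0.14, 0.13, 0.5, -0.0, 0.4, 0], [-0.12, -0.14, 0.13, 0.5, -0.0, 0.4, 0]]]
goal TCP [ 0.4687 -0.0739  0.1147]
```

Request:
{"op": "carry_out", "data": {
  "plan": [
    [[-0.1,0,-0.1,0,0,0,0],[-0.25,0,-0.25,0,0,0,0],[-0.25,0,-0.25,0,0,0,0],[-0.25,0,-0.25,0,0,0,0],[-0.12,-0.15,0.12,0.5,0,0.4,0],[-0.12,-0.15,0.13,0.5,0,0.4,0],[-0.12,-0.15,0.13,0.5,0,0.4,0],[-0.12,-0.15,0.13,0.5,0,0.4,0],[-0.12,-0.15,0.13,0.5,0,0.4,0],[-0.12,-0.15,0.13,0.5,0,0.4,0],[-0.12,-0.15,0.13,0.5,0,0.4,0],[-0.06,-0.07,0.06,0.5,0,0.4,0],[0,0,0,0,0,0,0]]
  ]
}}

```text
time: 19.58
tool_pos: [0.4659, -0.0765, 0.1103]
tcp_rot: [[-0.228, 0.95, 0.213], [0.673, 0.312, -0.671], [-0.704, -0.01, -0.71]]
contact_force: [0.1, 0.7, -2.7]
gripper_width: 0.0116
```

```bash
cat >> h.py <<'E'
A3=np.array([[.306,-.952,0],[.952,.306,0],[0,0,1]]); BAR=np.array([.492,-.147,.1597])
def low():
    s=get_state(); hp=s['tool_pos']-s['tcp_rot'][:,2]*ctrl.hold_point_z
    wz=s['tcp_rot']@np.array([-.707,0,-.707])
    print("seat rel bar0 (stand mm)",(A3@(hp+wz*.0743-BAR)*1000).round(1),"F",(A3@s['contact_force']).round(2),"w",round(s['gripper_width'],4),"psi",round(np.arctan2(-s['tcp_rot'][0,1],s['tcp_rot'][1,1]),3),"elev",round(np.degrees(np.arcsin(-s['tcp_rot'][2,2])),1),"t",s['time'])
    return s,hp
E
python3 - <<'E'
from h import *
s,hp=low()
a=viewer.capture("side"); cv2.imwrite("pics/side8.png",a)
w=viewer.capture("wrist"); cv2.imwrite("pics/w8.png",w)
S=cam("side"); f=lambda p:((p-[265,190])*6).round(0)
R=np.zeros((600,800,3),np.uint8)
R[:,:420]=cv2.resize(a[190:290,265:335],None,fx=6,fy=6,interpolation=cv2.INTER_CUBIC)
R[:238,420:]=cv2.resize(w,(380,238)); cv2.imwrite("pics/c8.png",R)
x=A3[0]; seat=hp+[0,0,.0743]
print("bar",f(proj(S,BAR)),"bar ends",f(proj(S,BAR+A3[1]*.0205+[0,0,.0045])),f(proj(S,BAR-A3[1]*.0205+[0,0,.0045])))
print("hook top",f(proj(S,seat+[0,0,.0085])),"tip end",f(proj(S,seat+x*.0165-[0,0,.031])),"stem",f(proj(S,seat-x*.012-[0,0,.03])),"disc ctr bottom",f(proj(S,hp-[0,0,.0537])))
# straight-in move to height +38, bar at hook x +5
E
```

```text
seat rel bar0 (stand mm) [-88.   -2.5  38.2] F [-0.6   0.27 -2.66] w 0.0116 psi -1.254 elev 45.2 t 19.575
bar [256. 612.] bar ends [317. 583.] [193. 623.]
hook top [146. 315.] tip end [167. 432.] stem [138. 369.] disc ctr bottom [160. 579.]
```

View pics/c8.png

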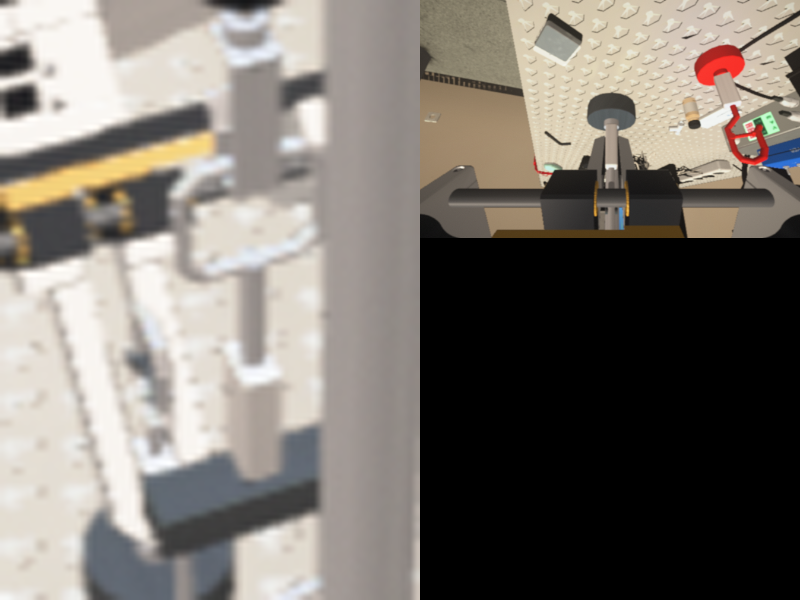

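```bash
python3 - <<'E'
from h import *
s,hp=low()
rows(BAR+[0,0,.038-.0743]-A3[0]*.004,frame(-1.25,np.radians(45)),8,w=0)
a=cv2.imread("pics/side8.png")
for u in (303,307,311): print(u,[int(a[v,u].mean()) for v in range(282,304)])
E
```

```text
seat rel bar0 (stand mm) [-88.5  -2.1  38.2] F [-0.2   0.09 -3.49] w 0.0116 psi -1.253 elev 45.3 t 19.675
[[[-0.13, 0.01, 0.12, -0.1, -0.0, 0.0, 0], [-0.13, 0.0, 0.12, -0.1, -0.0, 0.0, 0], [-0.13, 0.0, 0.12, -0.1, -0.0, 0.0, 0], [-0.13, 0.0, 0.12, -0.1, -0.0, 0.0, 0], [-0.13, 0.0, 0.12, -0.1, -0.0, 0.0, 0], [-0.13, 0.0, 0.13, -0.1, -0.0, 0.0, 0], [-0.13, 0.0, 0.13, -0.1, -0.0, 0.0, 0], [-0.12, 0.0, 0.13, -0.1, -0.0, 0.0, 0]]]
goal TCP [ 0.495  -0.1558  0.1101]
303 [124, 117, 109, 102, 94, 81, 94, 119, 173, 198, 227, 205, 186, 205, 224, 225, 221, 220, 208, 221, 223, 223]
307 [217, 217, 216, 217, 217, 218, 218, 217, 222, 230, 222, 185, 213, 216, 218, 217, 217, 217, 217, 217, 217, 217]
311 [219, 216, 215, 217, 228, 233, 224, 237, 229, 191, 211, 216, 218, 230, 235, 222, 226, 221, 218, 218, 217, 218]
```

Bar found at (307,292), against a predicted (307.7,292), so I'm inserting now.

Request:
{"op": "carry_out", "data": {
  "plan": [
    [[-0.13,0.01,0.12,0,0,0,0],[-0.13,0,0.12,0,0,0,0],[-0.13,0,0.12,0,0,0,0],[-0.13,0,0.12,0,0,0,0],[-0.13,0,0.12,0,0,0,0],[-0.13,0,0.13,0,0,0,0],[-0.11,0,0.11,0,0,0,0],[0,0,0,0,0,0,0]]
  ]
}}

```text
time: 20.68
tool_pos: [0.4917, -0.1505, 0.1121]
tcp_rot: [[-0.228, 0.95, 0.214], [0.673, 0.313, -0.671], [-0.704, -0.01, -0.71]]
contact_force: [-0.1, -0.0, -3.1]
gripper_width: 0.0118
```

```bash
python3 - <<'E'
from h import *
s,hp=low()
rows(BAR+[0,0,.038-.0743]-A3[0]*.004,frame(-1.25,np.radians(45)),1,w=0)
a=viewer.capture("side"); cv2.imwrite("pics/side9.png",a)
for u in (299,303,307,311): print(u,[int(a[v,u].mean()) for v in range(282,304)])
E
```

```text
seat rel bar0 (stand mm) [-9.7 -0.6 40.1] F [-0.   -0.11 -3.07] w 0.0118 psi -1.253 elev 45.3 t 20.675
[[[-0.05, 0.02, 0.1, -0.5, -0.3, 0.3, 0]]]
goal TCP [ 0.495  -0.1558  0.1101]
299 [209, 204, 203, 180, 212, 215, 223, 232, 241, 241, 238, 234, 198, 232, 243, 244, 244, 244, 244, 244, 244, 242]
303 [224, 227, 227, 223, 219, 217, 222, 211, 187, 221, 231, 209, 206, 242, 233, 223, 186, 182, 185, 206, 213, 219]
307 [175, 150, 146, 146, 147, 152, 169, 207, 205, 193, 221, 198, 236, 246, 248, 243, 178, 164, 163, 164, 162, 163]
311 [230, 240, 248, 244, 244, 243, 236, 240, 231, 210, 241, 244, 244, 244, 243, 242, 241, 237, 225, 218, 207, 175]
```

Request:
{"op": "carry_out", "data": {
  "plan": [
    [[-0.055,0.01,0.06,0,0,0,0],[0.04,0,0.04,0,0,0,0],[0.04,0,0.04,0,0,0,0],[0.04,0,0.04,0,0,0,0],[0,0,0,0,0,0,0]]
  ]
}}

```text
time: 21.35
tool_pos: [0.4939, -0.1536, 0.1006]
tcp_rot: [[-0.23, 0.949, 0.215], [0.672, 0.315, -0.67], [-0.703, -0.01, -0.711]]
contact_force: [-0.9, -0.5, -1.4]
gripper_width: 0.0119
```

```bash
python3 - <<'E'
from h import *
s,hp=low()
E
```

```text
seat rel bar0 (stand mm) [-5.9  0.5 28.5] F [ 0.23 -1.03 -1.38] w 0.0119 psi -1.251 elev 45.3 t 21.35
```

Request:
{"op": "carry_out", "data": {
  "plan": [
    [[0,0,0,0,0,0,0]]
  ]
}}

```text
time: 21.48
tool_pos: [0.4939, -0.1536, 0.1005]
tcp_rot: [[-0.23, 0.949, 0.215], [0.672, 0.315, -0.67], [-0.703, -0.01, -0.711]]
contact_force: [-0.6, -0.6, -3.1]
gripper_width: 0.0118
```

```bash
python3 - <<'E'
from h import *
s,hp=low()
a=viewer.capture("side"); cv2.imwrite("pics/side10.png",a)
S=cam("side")
for d in (0,.003,.006): print(d,proj(S,BAR-[0,0,d]).round(1))
for u in (295,297,299,301,313): print(u,[int(a[v,u].mean()) for v in range(284,306)])
b=cv2.imread("pics/side9.png")
# vertical shift of long weight's eye/hook between frames
from numpy import float32
for n,(y0,y1,x0,x1) in {"plate":(190,222,298,316),"block":(260,285,285,318)}.items():
    t=b[y0:y1,x0:x1]; r=cv2.matchTemplate(a[y0-12:y1+12,x0-6:x1+6],t,cv2.TM_CCOEFF_NORMED); print(n,cv2.minMaxLoc(r)[1],np.array(cv2.minMaxLoc(r)[3])-[6,12])
E
```

```text
seat rel bar0 (stand mm) [-6.   0.6 28.5] F [ 0.37 -0.72 -3.09] w 0.0118 psi -1.25 elev 45.3 t 21.475
0 [307.6 291.9]
0.003 [307.6 292.9]
0.006 [307.6 293.9]
295 [158, 161, 157, 154, 152, 153, 153, 152, 151, 152, 171, 187, 169, 184, 188, 190, 197, 206, 209, 218, 219, 220]
297 [241, 241, 235, 235, 235, 235, 235, 233, 225, 195, 233, 242, 243, 245, 235, 224, 227, 220, 203, 175, 181, 187]
299 [203, 181, 213, 214, 224, 233, 242, 240, 232, 194, 241, 244, 244, 244, 244, 244, 244, 244, 243, 242, 244, 234]
301 [189, 214, 219, 231, 226, 201, 207, 231, 214, 174, 207, 221, 224, 241, 242, 242, 242, 244, 244, 244, 244, 243]
313 [220, 210, 223, 234, 222, 193, 229, 240, 246, 243, 243, 244, 245, 244, 244, 244, 244, 244, 244, 243, 242, 242]
plate 0.647503137588501 [1 0]
block 0.6576880812644958 [ 0 -1]
```

Request:
{"op": "carry_out", "data": {
  "plan": [
    [[0.04,0,0.04,0,0,0,0],[0.03,0,-0.03,0,0,0,0],[0.02,0,-0.02,0,0,0,0],[0,0,0,0,0,0,0]]
  ]
}}

```text
time: 22.02
tool_pos: [0.4925, -0.1491, 0.0971]
tcp_rot: [[-0.23, 0.949, 0.215], [0.672, 0.315, -0.67], [-0.703, -0.009, -0.711]]
contact_force: [0.3, 0.8, -3.5]
gripper_width: 0.0115
```

```bash
python3 - <<'E'
from h import *
s,hp=low()
a=viewer.capture("side"); cv2.imwrite("pics/side11.png",a)
cv2.imwrite("pics/c11.png",cv2.resize(a[180:320,270:345],None,fx=4.2,fy=4.2,interpolation=cv2.INTER_CUBIC))
E
```

```text
seat rel bar0 (stand mm) [-10.7   0.6  25. ] F [-0.64  0.48 -3.45] w 0.0115 psi -1.25 elev 45.3 t 22.025
```

View pics/c11.png

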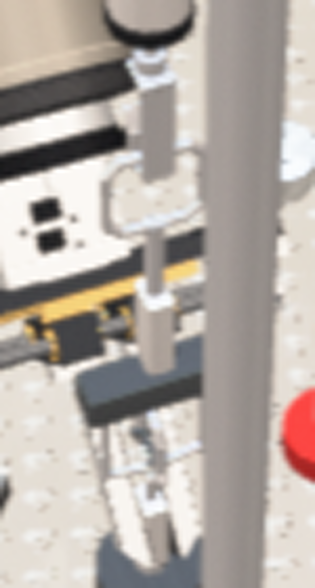

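Hook goes through the stirrup, with its top at (150,415) under the block and the bar at (110–200, 460) in the throat. Pulling down in stages while watching the force.

Request:
{"op": "carry_out", "data": {
  "plan": [
    [[0.035,0,0.035,0,0,0,0],[0.035,0,0.035,0,0,0,0],[0.035,0,0.035,0,0,0,0],[0.035,0,0.035,0,0,0,0],[0,0,0,0,0,0,0],[0,0,0,0,0,0,0]]
  ]
}}

```text
time: 22.82
tool_pos: [0.4927, -0.1496, 0.0848]
tcp_rot: [[-0.229, 0.949, 0.215], [0.672, 0.315, -0.671], [-0.704, -0.009, -0.71]]
contact_force: [-0.1, 0.1, 0.7]
gripper_width: 0.0121
```

```bash
cat > chk.py <<'E'
from h import *
F=[]
for k in range(4): s=get_state(); F.append(s['contact_force']); a=viewer.capture("side")
low(); F.append(get_state()['contact_force']); print("mean F",(A3@np.mean(F,0)).round(2))
cv2.imwrite(f"pics/s_{s['time']:.2f}.png",a)
t=cv2.imread("pics/side11.png")
x0,x1,y0,y1=284,318,258,284
for n,(y0,y1,x0,x1) in {"block":(258,284,284,318),"eye":(215,238,293,318)}.items():
    up=lambda m:cv2.resize(m,None,fx=4,fy=4,interpolation=cv2.INTER_CUBIC)
    r=cv2.matchTemplate(up(a[y0-4:y1+16,x0-3:x1+3]),up(t[y0:y1,x0:x1]),cv2.TM_CCOEFF_NORMED); m=cv2.minMaxLoc(r); print(n,round(m[1],2),"shift px",(np.array(m[3])/4-[3,4]))
S=cam("side"); print("px per 10mm",proj(S,[.492,-.147,.21])-proj(S,[.492,-.147,.22]))
E
python3 chk.py
```

```text
seat rel bar0 (stand mm) [-10.3   0.6  12.8] F [0.02 0.11 1.09] w 0.0115 psi -1.251 elev 45.2 t 23.025
mean F [-0.14  0.01  0.88]
block 0.99 shift px [0.25 4.25]
eye 0.96 shift px [0.   4.75]
px per 10mm [0.04857072 3.58908285]
```

Request:
{"op": "carry_out", "data": {
  "plan": [
    [[0.035,0,0.035,0,0,0,0],[0.035,0,0.035,0,0,0,0],[0,0,0,0,0,0,0]]
  ]
}}

```text
time: 23.4
tool_pos: [0.4928, -0.1496, 0.0787]
tcp_rot: [[-0.229, 0.949, 0.216], [0.672, 0.315, -0.671], [-0.704, -0.009, -0.71]]
contact_force: [-0.3, -0.5, 1.4]
gripper_width: 0.0114
```

```bash
python3 chk.py
```

```text
seat rel bar0 (stand mm) [-10.2   0.7   6.9] F [0.48 1.23 1.63] w 0.0114 psi -1.251 elev 45.2 t 23.6
mean F [0.3  0.41 1.56]
block 0.96 shift px [0.25 5.75]
eye 0.97 shift px [0.25 6.5 ]
px per 10mm [0.04857072 3.58908285]
```

Request:
{"op": "carry_out", "data": {
  "plan": [
    [[0.03,0,0.03,0,0,0,0],[0.03,0,0.03,0,0,0,0],[0,0,0,0,0,0,0]]
  ]
}}

```text
time: 23.98
tool_pos: [0.493, -0.1496, 0.0737]
tcp_rot: [[-0.228, 0.949, 0.216], [0.672, 0.314, -0.671], [-0.705, -0.008, -0.71]]
contact_force: [-0.5, -0.6, 1.5]
gripper_width: 0.0116
```

```bash
python3 chk.py
```

```text
seat rel bar0 (stand mm) [-10.2   0.8   1.8] F [ 0.34 -0.52  2.6 ] w 0.0117 psi -1.251 elev 45.2 t 24.175
mean F [ 0.2  -0.05  2.52]
block 0.86 shift px [0.25 6.5 ]
eye 0.91 shift px [0.25 8.  ]
px per 10mm [0.04857072 3.58908285]
```

Request:
{"op": "carry_out", "data": {
  "plan": [
    [[0.025,0,0.025,0,0,0,0],[0.025,0,0.025,0,0,0,0],[0,0,0,0,0,0,0]]
  ]
}}

```text
time: 24.55
tool_pos: [0.4931, -0.1496, 0.0695]
tcp_rot: [[-0.228, 0.949, 0.217], [0.672, 0.314, -0.671], [-0.705, -0.007, -0.709]]
contact_force: [0.3, 0.5, 2.9]
gripper_width: 0.0116
```

```bash
python3 chk.py
```

```text
seat rel bar0 (stand mm) [-10.2   0.9  -2.4] F [-0.44 -0.58  2.86] w 0.0113 psi -1.251 elev 45.2 t 24.75
mean F [-0.03  0.1   2.8 ]
block 0.82 shift px [0.25 6.75]
eye 0.85 shift px [0.5 9. ]
px per 10mm [0.04857072 3.58908285]
```

Request:
{"op": "carry_out", "data": {
  "plan": [
    [[0.02,0,0.02,0,0,0,0],[0.02,0,0.02,0,0,0,0],[0,0,0,0,0,0,0]]
  ]
}}

```text
time: 25.12
tool_pos: [0.4932, -0.1496, 0.0662]
tcp_rot: [[-0.228, 0.949, 0.217], [0.672, 0.314, -0.671], [-0.705, -0.007, -0.709]]
contact_force: [0.2, 0.1, 3.4]
gripper_width: 0.012
```

```bash
python3 chk.py
```

```text
seat rel bar0 (stand mm) [-10.1   0.9  -5.8] F [ 0.31 -0.32  4.02] w 0.0121 psi -1.251 elev 45.2 t 25.325
mean F [0.19 0.05 3.72]
block 0.79 shift px [0.25 7.25]
eye 0.8 shift px [ 0.5 10. ]
px per 10mm [0.04857072 3.58908285]
```

Request:
{"op": "carry_out", "data": {
  "plan": [
    [[0.025,0,0.025,0,0,0,0],[0,0,0,0,0,0,0]]
  ]
}}

```text
time: 25.58
tool_pos: [0.4933, -0.1496, 0.0641]
tcp_rot: [[-0.227, 0.949, 0.217], [0.672, 0.314, -0.671], [-0.705, -0.006, -0.709]]
contact_force: [0.7, 0.6, 2.7]
gripper_width: 0.0113
```

```bash
sed -i 's/"eye":(215,238,293,318)/"eye":(215,238,293,318),"plate":(196,226,299,314)/' chk.py; python3 chk.py; python3 -c "
from h import *
S=cam('side')
for z in (.36,.32): print(z,proj(S,[.492,-.147,z]),proj(S,[.492,-.147,z-.03]))"
```

```text
seat rel bar0 (stand mm) [-10.1   0.9  -7.8] F [-0.66  0.29  3.  ] w 0.0115 psi -1.251 elev 45.2 t 25.775
mean F [-0.03  0.19  2.78]
block 0.74 shift px [0.25 6.75]
eye 0.67 shift px [ 0.25 10.75]
plate 0.8 shift px [0.25 8.75]
px per 10mm [0.04857072 3.58908285]
0.36 [306.54270216 214.06932786] [306.7240936  227.47305877]
0.32 [306.78245277 231.78544838] [306.95159116 244.28375253]
```

Request:
{"op": "carry_out", "data": {
  "plan": [
    [[0.025,0,0.025,0,0,0,0],[0.025,0,0.025,0,0,0,0],[0,0,0,0,0,0,0]]
  ]
}}

```text
time: 26.15
tool_pos: [0.4931, -0.1495, 0.0594]
tcp_rot: [[-0.227, 0.949, 0.217], [0.672, 0.314, -0.67], [-0.704, -0.007, -0.71]]
contact_force: [-0.5, -0.9, 0.5]
gripper_width: 0.0115
```

```bash
python3 chk.py
```

```text
seat rel bar0 (stand mm) [-10.3   0.9 -12.4] F [ 0.1  -0.27  1.52] w 0.0117 psi -1.251 elev 45.2 t 26.35
mean F [ 0.41 -0.41  1.05]
block 0.52 shift px [-1.25  3.25]
eye 0.48 shift px [ 0.25 13.  ]
plate 0.6 shift px [0.5  5.75]
px per 10mm [0.04857072 3.58908285]
```

Snap: the pull dropped from 6.9 to about 4.1 N and the bar is now about 0.6 mm from the seat. I'm unloading to the hanging height and centring before release.

Request:
{"op": "carry_out", "data": {
  "plan": [
    [[-0.05,0,0.05,0,0,0,0],[-0.05,0,0.05,0,0,0,0],[-0.03,0,-0.03,0,0,0,0],[0,0,0,0,0,0,0]]
  ]
}}

```text
time: 26.85
tool_pos: [0.4962, -0.1582, 0.0624]
tcp_rot: [[-0.227, 0.949, 0.217], [0.673, 0.314, -0.67], [-0.704, -0.006, -0.71]]
contact_force: [-0.2, -0.3, -0.9]
gripper_width: 0.0119
```

```bash
python3 chk.py
```

```text
seat rel bar0 (stand mm) [-1.1  0.9 -9.9] F [-0.07  0.16  0.23] w 0.0118 psi -1.251 elev 45.2 t 27.05
mean F [ 0.25 -0.23  0.31]
block 0.54 shift px [-0.5   4.25]
eye 0.42 shift px [ 1.   15.75]
plate 0.55 shift px [0.25 3.75]
px per 10mm [0.04857072 3.58908285]
```

Request:
{"op": "carry_out", "data": {
  "plan": [
    [[0,0,0,0,0,0,0.5],[0,0,0,0,0,0,0.5],[0,0,0,0,0,0,0.5],[0,0,0,0,0,0,0.5],[0,0,0,0,0,0,0.5],[0,0,-0.1,0,0,0,0.5],[0,0,-0.3,0,0,0,0.5],[0,0,-0.5,0,0,0,0.5],[0,0,-0.7,0,0,0,0.5],[0,0,-0.7,0,0,0,0.5],[0,0,-0.5,0,0,0,0.5],[0,0,0,0,0,0,0.5],[0,0,0,0,0,0,0.5],[0,0,0,0,0,0,0.5],[0,0,0,0,0,0,0.5],[0,0,0,0,0,0,0.5],[0,0,0,0,0,0,0.5],[0,0,0,0,0,0,0.5],[0,0,0,0,0,0,0.5],[0,0,0,0,0,0,0.5]]
  ]
}}

```text
time: 29.55
tool_pos: [0.4562, -0.0435, 0.1838]
tcp_rot: [[-0.23, 0.95, 0.212], [0.672, 0.312, -0.671], [-0.704, -0.012, -0.711]]
contact_force: [0.8, -0.3, 0.2]
gripper_width: 0.0471
```

```bash
python3 - <<'E'
from h import *
s=get_state(); print(s['tool_pos'],s['contact_force'])
c=cam("wrist",s); S=cam("side")
a=viewer.capture("side"); w=viewer.capture("wrist")
cv2.imwrite("pics/sf.png",a);cv2.imwrite("pics/wf.png",w)
pred=np.array([.492,-.147,0])
# dark disc in side & wrist image: predicted hanging disc, underside z ~ .0.02
for z in (.012,.022,.03): print(z,proj(S,pred+[0,0,z]).round(1),proj(c,pred+[0,0,z]).round(1))
def disc(img,p,r):
    u,v=p.astype(int); v0,u0=max(v-r,0),max(u-r,0); sub=img[v0:v+r,u0:u+r]
    g=sub.max(2).astype(int); m=((g<95)&(g>35)).astype(np.uint8)
    n,l,st,ce=cv2.connectedComponentsWithStats(m); k=1+np.argsort(-st[1:,4])[:3]
    for j in k: print("comp",st[j][:4]+[u0,v0,0,0],st[j][4],(ce[j]+[u0,v0]).round(1))
disc(a,proj(S,pred+[0,0,.02]),35); disc(w,proj(c,pred+[0,0,.02]),60)
p0=None
for k in range(3):
    i=viewer.capture("side").astype(int); print("motion",None if p0 is None else np.abs(i-p0)[150:350,270:340].max()); p0=i
    for _ in range(3): viewer.capture("side")
E
```

```text
[ 0.456194   -0.04347517  0.18379828] [ 0.82492143 -0.30693167  0.2339878 ]
0.012 [308.2 335.6] [324.4 143. ]
0.022 [308.2 332.9] [324.3 149.4]
0.03 [308.1 330.8] [324.3 154.5]
comp [296 333  21  11] 93 [306.4 339.1]
comp [305 136  41  20] 455 [325.2 143.9]
motion None
motion 23
motion 29
```

```bash
python3 - <<'E'
from h import *
w=viewer.capture("wrist"); s=get_state(); c=cam("wrist",s); a=viewer.capture("side"); S=cam("side")
t=np.linspace(0,2*np.pi,60)
for base in (0,.012,.0217):
    P=[[.492+.027*np.cos(k),-.147+.027*np.sin(k),z] for k in t for z in (base,base+.02)]
    for n,cc in (("wrist",c),("side",S)):
        q=np.array([proj(cc,p) for p in P]); print(base,n,q.min(0).round(1),q.max(0).round(1))
print("wrist col 310",w[120:190,310].max(1).tolist()); print("wrist row 145",w[145,290:360].max(1).tolist())
print("side col 300",a[300:360,300].max(1).tolist())
t0=cv2.imread("pics/side3.png")   # long weight hanging alone
up=lambda m:cv2.resize(m,None,fx=4,fy=4,interpolation=cv2.INTER_CUBIC)
for n,(y0,y1,x0,x1) in {"plate":(197,221,300,315),"block":(255,282,288,318),"eye":(212,236,293,318)}.items():
    r=cv2.matchTemplate(up(a[y0-3:y1+14,x0-3:x1+3]),up(t0[y0:y1,x0:x1]),cv2.TM_CCOEFF_NORMED);m=cv2.minMaxLoc(r);print(n,round(m[1],2),np.array(m[3])/4-3)
b=viewer.capture("side"); d=np.abs(a.astype(int)-b).max(2); print("noise scene",d[300:,400:].max(),"chain",d[180:350,290:318].max())
E
```

```text
0 wrist [302.8 120.8] [346.  160.8]
0 side [295.  322.1] [321.3 350.6]
0.012 wrist [302.4 128.4] [346.2 168.2]
0.012 side [294.8 318.8] [321.4 347.5]
0.0217 wrist [302.  134.8] [346.5 174.4]
0.0217 side [294.7 316.1] [321.4 344.9]
wrist col 310 [232, 231, 231, 231, 231, 231, 231, 231, 230, 231, 230, 231, 232, 231, 231, 232, 231, 218, 177, 121, 87, 82, 82, 81, 83, 81, 82, 82, 83, 86, 93, 103, 108, 110, 109, 108, 109, 108, 108, 109, 108, 107, 108, 108, 108, 108, 108, 110, 111, 129, 174, 218, 234, 237, 236, 236, 236, 236, 236, 235, 235, 235, 235, 233, 232, 231, 230, 230, 229, 228]
wrist row 145 [232, 231, 229, 226, 226, 230, 232, 233, 232, 232, 232, 232, 230, 213, 170, 114, 84, 80, 82, 81, 81, 83, 83, 83, 82, 82, 81, 81, 79, 79, 78, 79, 78, 77, 77, 75, 75, 76, 75, 74, 75, 72, 73, 75, 74, 71, 73, 71, 71, 72, 71, 70, 70, 71, 92, 149, 204, 229, 232, 232, 232, 231, 227, 224, 226, 230, 231, 231, 232, 232]
side col 300 [227, 229, 229, 229, 229, 236, 237, 232, 230, 229, 228, 228, 227, 227, 229, 235, 233, 217, 165, 117, 110, 110, 109, 109, 110, 111, 111, 112, 113, 113, 113, 112, 112, 112, 113, 110, 101, 74, 68, 68, 78, 127, 198, 221, 223, 224, 228, 232, 228, 224, 223, 223, 222, 223, 223, 224, 223, 227, 228, 227]
plate 0.97 [0. 4.]
block 0.84 [-0.25  3.  ]
eye 0.78 [0.75 3.5 ]
noise scene 7 chain 4
```

```bash
python3 -c "
from rig import job_done; print(job_done())"
```

```text
the job is handed in; nothing more can be done
None
```

The job is handed in. The long weight hangs by its eye on the balance hook, and the short weight hangs from its stirrup bar.

**Snap:** I pulled the short weight down in small steps, and the pull peaked at about 6.9 N. It then dropped to about 4.1 N with the bar within about 1 mm of the seat, so the bar went home. I estimate peak travel at about 30 mm, against the 38 mm limit.

**Last checks:**
- **Chain carried:** the balance plate sits about 9 mm lower than with the long weight alone, and the disc's underside is about 20 mm above the table.
- **At rest:** frame differences over the chain were within image noise.
- **Robot clear:** the hand is more than 10 cm from the chain.

**Not confirmed or in disagreement:**
- **Latch:** I did not see it closed. I infer it from the force drop and the bar's position, because I had used all 12 picture views.
- **Template matching:** during the pull, the matches on the eye and block disagreed with the plate and force readings, with poor correlation from occlusion. I relied on the plate and the force.
- **Bystanders:** I did not measure their positions again. No unexpected contact force showed at any check, and the planned paths kept clear of them.

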